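# Ease the wedge out from under the pegboard panel

## Robot

A 6-joint arm with a two-finger parallel gripper is mounted at the origin on the work surface. World frame = base frame: x ahead of the robot, y to its left, z up, the work surface at z = 0. Lengths are in m, angles in rad, forces in N, time in s.
With the tool pointing down it reaches from about 0.15 to 0.775 m from the base axis. Payload 6.1 kg.
Tool frame: the origin (TCP) lies at the very end of the fingers, on their centre line; the grasp point (between the pads) lies 19 mm behind it (env.grasp_offset is the distance from the TCP to the grasp point, in m); z points along the fingers, y is the line along which they close (so a half turn about z gives the same grasp; the last joint's range is limited). The gripper opens to 85 mm and grips with 20 to 120 N. Pads are 22 mm wide; open, the fingers measure 114 mm over their backs; the gripper's body (76 mm by 85 mm) begins 54 mm behind the grasp point. The pads swing forward as they close: fully open they stand 13 mm farther back than shut.
Start: joints at [-1.219, 0.126, -0.04, 1.405, 0, 1.571], TCP at [0.181, -0.493, 0.231] pointing down, gripper open.
Joint ranges: [-2.72, 2.72], [-0.95, 1.95], [-1.27, 1.35], [-1.78, 2.02], [-1.46, 1.47], [-3.14, 3.14]. Speed limits (rad/s): [2.39, 2.39, 3.01, 3.14, 3.14, 3.14].

## Interface

Orientations are given as a unit quaternion [x, y, z, w].
In Python, from bench import readout, eyes, env gives the robot as it stands.
- The arm moves only by the shell command python3 -m pendant 'ROWS' [OPENING] [FORCE]. ROWS is JSON, a list of rows, each a list of 4 numbers: the shift along the tool's x, y, z in mm, then the turn about the tool's z in degrees. A call has exactly 10 rows; each row is the pose to reach, as a shift and turn from the pose commanded when the call began, along the tool's axes at that moment; what a row does not reach only later rows make up. A row lasts 1/10 s, in which the tool goes at most 50 mm and 8.59 degrees, less where a joint would pass 70% of its speed; a pose out of reach is approached as far as the arm can. A call with a gripper value outside its range is refused whole. OPENING is the finger opening in mm, from 0 to 85.4, set as the call begins (- or left out, the last holds). The fingers move at their own pace and stop on an object; FORCE is the grip in N (left out, the last holds). Time passes only in rows, so rows that repeat a pose let the fingers close, or fill a call up. It gives the time, the measured TCP pose, the force, the opening and the grip force at its end, in the units of the state.
- readout.get_obs(): the state, without advancing time (a new reading comes with each control period).
- eyes.camera(name): name is "side" or "top" or "wrist"; returns a dict with "pixels" (384x512x3 uint8, blue, green, red), "fx", "fy", "cx", "cy" (pixels), "distortion" ([k1, k2, p1, p2, k3] as OpenCV has them; the pictures are not rectified), "position" and "attitude" of the camera in the world. Camera axes: x right, y up, looking along -z (the intrinsics and any distortion apply to the point x, -y, -z); pixel columns grow to the right and rows downward; lengths in m; the calibration is good to about 2 mm. A picture is of the moment at which its call begins. There is no depth.
- env.close_job(): hands the job in; it is judged then, once.
The state is a dict: "time_s": time; "qpos": joint angles; "joint_velocities": joint speeds; "joint_torque": joint torques, N m; "tool_pos": TCP position; "tcp_rot": TCP orientation; "force": force on the tool from outside, world axes, zero at the start; "torque": the same for the moment, N m; "opening": finger opening in m; "finger_force": force on a finger pad.
Only numpy, scipy, OpenCV 4.12 (cv2) and the standard library are available. Lean on these libraries where they do the work, as an engineer would, in place of code of your own. Each camera call takes 0.05 s, during which the arm holds its last target. There are 200 camera calls.

## Task

Work the wooden wedge backward out from under the heavy pegboard panel in small tugs of about 2 cm, stopping for a moment after each so that the panel settles, until the panel has come all the way down and the wedge is out. Then lay the wedge flat inside the blue tray and let go. Leave the orange spare wedge where it is.

Things in the scene. Friction and masses are not known exactly. Their poses are not given: they have to be found in the camera images.
- wedge_grip (a point): Grip point of the pale wooden wedge (220 x 34 mm, 32 mm high, 120 g, dark grooves): mid thick end, 16 mm above the bench. x axis to the thin tip, z up. It is 32 mm high from 35 mm behind to 45 mm ahead of here, then slopes to a tip 5 mm high 185 mm ahead. The panel starts resting on the slope 90 mm ahead, square within 5 deg. Pulled along -x (10 to 20 N) the tip is clear after 110 mm; lift then.
- panel (a joint): How far the upright pale grey pegboard panel (400 mm wide, 250 mm high, 14 mm thick, 1.5 kg, sliding between the two dark posts of a rack fixed to the bench) has come down, m: 0 to 0.001 when propped by the wedge, 0.014 fully down (lower edge 10 mm above the bench). It sinks 1 mm per 5 mm of wedge drawn, so is down after about 70 mm.
- tray: Flat blue plastic tray fixed to the bench, 290 mm long (x axis) by 170 mm (y axis), lip 12 mm high and 5 mm thick, floor 5 mm thick. Origin: centre of the underside, on the bench. Inside 280 by 160 mm, so the wedge lies roughly lengthwise, its tip to either end.
- spare_grip (a point): The same point on the spare wedge: same shape and size but orange plastic with black grooves, loose on the bench near the far edge. Leave it alone.
Not all that is in view belongs to the job. What is shaped like the part that bears wedge_grip but purple is not meant.

How it is judged:
On the way, in this order (a step that is already met when the one before it is completed fails the run):
1. a first small tug: the wedge has come back 8 to 32 mm and rests there for a moment (distance of wedge_grip from where it was at the start of the episode between 0.008 and 0.032 m and linear speed of wedge below 0.006 m/s), for 0.2 s.
2. a further small tug: the wedge has come back 33 to 58 mm and rests there for a moment (distance of wedge_grip from where it was at the start of the episode between 0.033 and 0.058 m and linear speed of wedge below 0.006 m/s), for 0.2 s.
3. the panel is fully down (value of joint panel above 0.0128 m), for 0.1 s.
At the end, for the whole second after the job is handed in: The panel is fully down (within 1.2 mm of its stops) and the wooden wedge lies still and let go in the tray, underside down (within 5 degrees, thick end within 4 mm of the floor), its middle within 35 mm of the tray's centre lengthwise and 65 mm across (value of joint panel above 0.0128 m and x of wedge in the frame of tray between -0.035 and 0.035 m and y of wedge in the frame of tray between -0.065 and 0.065 m and z of wedge_grip in the frame of tray below 0.025 m and angle between wedge_grip's own z axis and vertical below 0.08 rad and linear speed of wedge below 0.02 m/s); the robot touches nothing.
It fails at once if the spare wedge is moved by more than 20 mm (distance of spare_grip from where it was at the start of the episode above 0.02 m).
It fails at once if the wedge is thrown or dropped from a height (faster than 1.5 m/s) (linear speed of wedge above 1.5 m/s).
It also fails if it takes over 51 s, if anything falls off the work surface, if the arm or the gripper's body presses on something with over 40 N, if the wrist force passes 120 N, or if a joint passes its speed limit or range.

## Working session

There is one attempt and no reset: what is moved stays moved. The work goes in short steps, Python scripts to look and compute and a shell command to move; the robot and the scene stay as the last step left them, time stands still between calls to the robot, and variables do not carry over. Pictures are saved under pics/ and viewed, at most 10 in all, crops included, and the job is handed in when it is done.

```bash
ls; mkdir -p pics; cat > h.py <<'E'
import numpy as np, cv2
from scipy.spatial.transform import Rotation as R
from bench import readout, eyes, env
def cam(n,save=None):
    c=eyes.camera(n)
    if save: cv2.imwrite('pics/'+save,c["pixels"])
    return c
def rays(c,uv):
    K=np.array([[c['fx'],0,c['cx']],[0,c['fy'],c['cy']],[0,0,1.]])
    p=cv2.undistortPoints(np.array(uv,float).reshape(-1,1,2),K,np.array(c['distortion'],float)).reshape(-1,2)
    d=np.c_[p[:,0],-p[:,1],-np.ones(len(p))]
    a=np.array(c['attitude'],float)
    M=R.from_quat(a).as_matrix() if a.size==4 else a.reshape(3,3)
    return np.array(c['position'],float), d@M.T
def plane(c,uv,z):
    o,d=rays(c,uv); return o+d*((z-o[2])/d[:,2])[:,None]
E
python3 - <<'E'
from h import *
o=readout.get_obs(); print({k:np.round(v,3) for k,v in o.items()})
a=cam('top');b=cam('side')
cv2.imwrite('pics/top.png',cv2.resize(a['pixels'],(800,600)))
cv2.imwrite('pics/side.png',cv2.resize(b['pixels'],(800,600)))
for c in (a,b): print(c['position'],c['attitude'],c['fx'])
np.savez('top0.npz',**a);np.savez('side0.npz',**b)
E
```

```text
pics
{'time_s': np.float64(0.0), 'qpos': array([-1.219,  0.126, -0.041,  1.405,  0.   ,  1.571]), 'joint_velocities': array([ 0.   , -0.001,  0.   , -0.002,  0.002, -0.   ]), 'joint_torque': array([ 0.0000e+00, -4.3591e+01,  3.5293e+01,  1.7000e-02,  0.0000e+00,
       -0.0000e+00]), 'tool_pos': array([ 0.181, -0.492,  0.23 ]), 'tcp_rot': array([ 0.985,  0.175, -0.   , -0.001]), 'force': array([-0.432,  0.691,  0.418]), 'torque': array([-0.031, -0.049,  0.025]), 'finger_force': np.float64(0.0), 'opening': np.float64(0.085)}
[ 0.40564589 -0.0554228   1.21244726] [ 0.03270277 -0.02360175 -0.69872836  0.71424937] 406.7616351222444
[0.33224432 0.68054532 0.79855983] [-0.04405014  0.37668862  0.92171918 -0.08123437] 417.15180174145485
```

View pics/top.png

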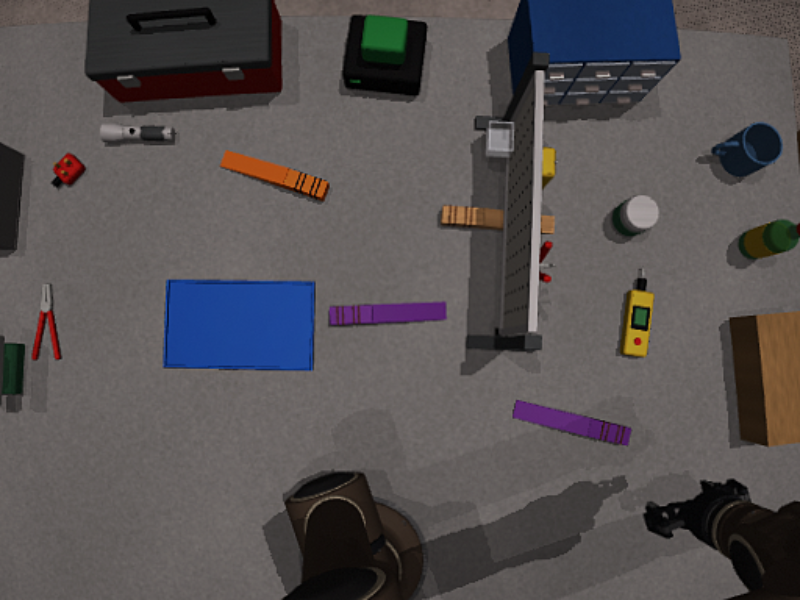

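View pics/side.png

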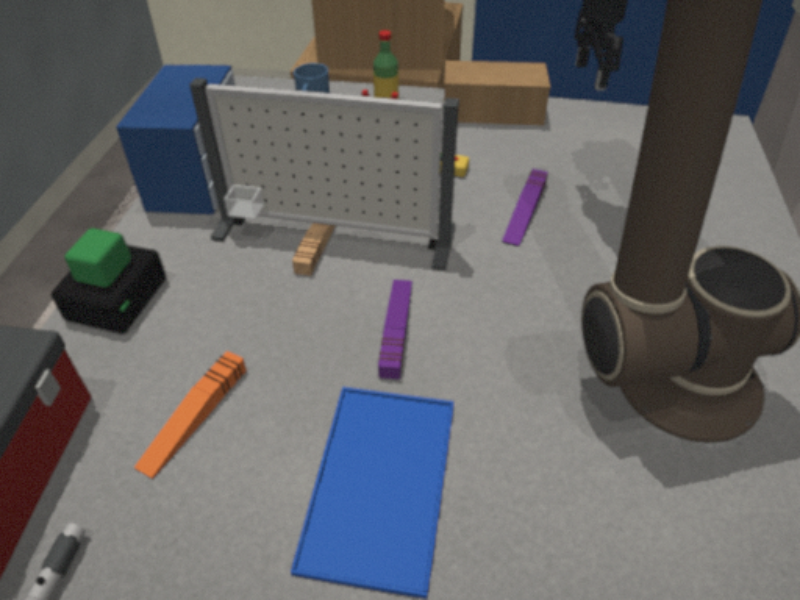

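The top view (800 px) shows these candidates: the wooden wedge at (445–555, 217) running under the panel, purple ones at (388,313) and (572,422), and an orange one at (275,176). I choose the wooden one, with its thick end at (445,217). The tray is at (240,325). A clear basket hangs on the panel at (500,138), close to the wedge.

```bash
python3 - <<'E'
from h import *
L=lambda f:dict(np.load(f))
t,s=L('top0.npz'),L('side0.npz')
hsv=cv2.cvtColor(t['pixels'],cv2.COLOR_BGR2HSV)
def comps(m,x0,x1,y0,y1,amin=60):
    k=np.zeros_like(m);k[y0:y1,x0:x1]=m[y0:y1,x0:x1]
    cs,_=cv2.findContours(k,cv2.RETR_EXTERNAL,cv2.CHAIN_APPROX_NONE)
    return [c for c in cs if cv2.contourArea(c)>amin]
wood=cv2.inRange(hsv,(5,50,60),(22,190,255))
for c in comps(wood,270,365,115,165,20):
    b=cv2.boxPoints(cv2.minAreaRect(c)); print('wood',np.round(b,1).tolist()); print(np.round(plane(t,b,.032),4).tolist())
blue=cv2.inRange(hsv,(100,120,60),(125,255,255))
for c in comps(blue,90,220,160,250,500):
    r=cv2.minAreaRect(c);b=cv2.boxPoints(r); p=plane(t,b,.012);print('tray',np.round(p,4).tolist(),p.mean(0),[np.linalg.norm(p[i]-p[i-1]) for i in range(4)])
org=cv2.inRange(hsv,(5,200,100),(20,255,255))
# basket & panel: approx pixel points
uv=np.array([[487,122],[514,122],[514,157],[487,157],[538,72],[530,335],[502,215]])*.64
for z in (.03,.1,.27): print(z,np.round(plane(t,uv,z)[:,:2],3).tolist())
hs=cv2.cvtColor(s['pixels'],cv2.COLOR_BGR2HSV)
w2=cv2.inRange(hs,(5,50,60),(22,190,255))
for c in comps(w2,180,220,135,180,20):
    a=cv2.approxPolyDP(c,1.5,True).reshape(-1,2); print('side wood',a.tolist())
    print(np.round(plane(s,a,.032),3).tolist())
crop=np.hstack([cv2.resize(t['pixels'][60:180,270:390],(400,400),interpolation=cv2.INTER_CUBIC),cv2.resize(s['pixels'][100:190,140:230],(400,400),interpolation=cv2.INTER_CUBIC)])
cv2.imwrite('pics/crop.png',crop)
E
```

```text
wood [[346.0, 137.0], [354.0, 137.0], [354.0, 149.0], [346.0, 149.0]]
[[0.6605, -0.3222, 0.032], [0.6611, -0.3462, 0.032], [0.625, -0.346, 0.032], [0.6244, -0.3221, 0.032]]
wood [[281.5, 142.0], [282.5, 130.10000610351562], [322.70001220703125, 133.6999969482422], [321.70001220703125, 145.5]]
[[0.6408, -0.131, 0.032], [0.6764, -0.1336, 0.032], [0.6687, -0.2528, 0.032], [0.633, -0.2498, 0.032]]
tray [[0.3537, 0.3938, 0.012], [0.5243, 0.3989, 0.012], [0.5252, 0.1051, 0.012], [0.3576, 0.1029, 0.012]] [0.44019815 0.25015807 0.012     ] [np.float64(0.2909551774201163), np.float64(0.17072078504493915), np.float64(0.2937177617819849), np.float64(0.1676770027778124)]
0.03 [[0.839, -0.22], [0.841, -0.272], [0.771, -0.272], [0.769, -0.22], [0.946, -0.321], [0.431, -0.303], [0.657, -0.249]]
0.1 [[0.814, -0.21], [0.815, -0.259], [0.749, -0.259], [0.748, -0.21], [0.914, -0.305], [0.43, -0.288], [0.642, -0.237]]
0.27 [[0.751, -0.186], [0.753, -0.228], [0.697, -0.228], [0.696, -0.187], [0.836, -0.267], [0.426, -0.253], [0.606, -0.21]]
side wood [[213, 144], [201, 142], [196, 147], [187, 165], [190, 175], [199, 175]]
[[0.625, -0.241, 0.032], [0.662, -0.245, 0.032], [0.67, -0.22, 0.032], [0.674, -0.14, 0.032], [0.654, -0.101, 0.032], [0.63, -0.105, 0.032]]
```

View pics/crop.png

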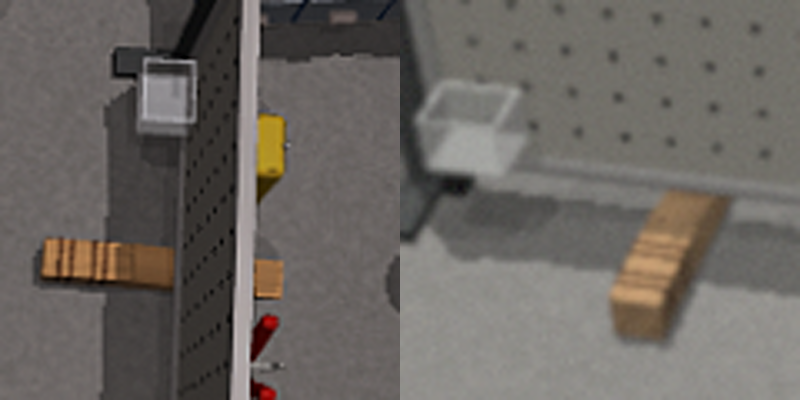

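The crop confirms a pale wooden wedge with dark grooves. The grip point is about (0.657, −0.167), with the axis about 3° off −y. The tray centre is (0.440, 0.250), lengthwise along y. I'll go around the panel's near post first.

```bash
python3 -m pendant '[[22,-32,0,-6.7],[44,-63,0,-13.4],[67,-95,0,-20],[89,-126,0,-26.7],[111,-158,0,-33.4],[133,-190,0,-40],[155,-221,0,-46.8],[178,-253,0,-53.4],[200,-284,0,-60],[222,-316,0,-66.8]]' 55 60; python3 - <<'E'
from h import *
o=readout.get_obs();M=R.from_quat(o['tcp_rot']).as_matrix();print(o['tool_pos'],M.round(3).tolist(),o['qpos'])
print(((np.array([.657,-.165,.1])-o['tool_pos'])@M*1000).round())
E
```

```text
time_s: 1.1
tool_pos: [0.2802, -0.1182, 0.2311]
tcp_rot: [0.724, 0.69, 0.0, 0.0]
force: [1.0, 0.1, -0.1]
opening: 0.0549
finger_force: 0.0
[ 0.28023919 -0.11823322  0.23114546] [[0.049, 0.999, 0.0], [0.999, -0.049, -0.0], [-0.0, 0.0, -1.0]] [-3.99307841e-01 -2.93745586e-01 -4.18985257e-01  1.44536487e+00
  6.68332904e-05  1.22052005e+00]
[-28. 379. 131.]
```

```bash
python3 -m pendant '[[-3,42,0,0],[-6,84,0,0],[-9,126,10,0],[-12,168,25,0],[-15,210,40,0],[-18,252,55,0],[-21,294,70,0],[-24,336,85,0],[-28,379,100,0],[-28,379,100,0]]'; python3 - <<'E'
from h import *
o=readout.get_obs();print(o['tool_pos'],o['qpos'])
w=cam('wrist');np.savez('w1.npz',**w);t=cam('top')
cv2.imwrite('pics/w1.png',cv2.resize(w['pixels'],(512,384)))
hsv=cv2.cvtColor(w['pixels'],cv2.COLOR_BGR2HSV);m=cv2.inRange(hsv,(5,50,60),(22,190,255))
cs,_=cv2.findContours(m,cv2.RETR_EXTERNAL,cv2.CHAIN_APPROX_NONE)
for c in sorted(cs,key=cv2.contourArea)[-3:]:
    a=cv2.approxPolyDP(c,3,True).reshape(-1,2);print(cv2.contourArea(c),a.tolist(),np.round(plane(w,a,.032)[:,:2],4).tolist())
E
```

```text
time_s: 2.1
tool_pos: [0.6597, -0.1677, 0.1242]
tcp_rot: [0.725, 0.688, -0.002, -0.003]
force: [0.4, 0.2, -0.6]
opening: 0.0547
finger_force: 0.0
[ 0.65969081 -0.16770928  0.12423184] [-2.49019960e-01  4.45428832e-01  1.50022850e-01  1.28250479e+00
  1.60483749e-04  1.37417112e+00]
5540.5 [[234, 143], [229, 149], [232, 277], [268, 279], [272, 150], [269, 143]] [[0.6436, -0.1297], [0.6395, -0.1341], [0.6334, -0.2458], [0.6646, -0.2493], [0.6722, -0.1365], [0.6702, -0.1311]]
```

View pics/w1.png

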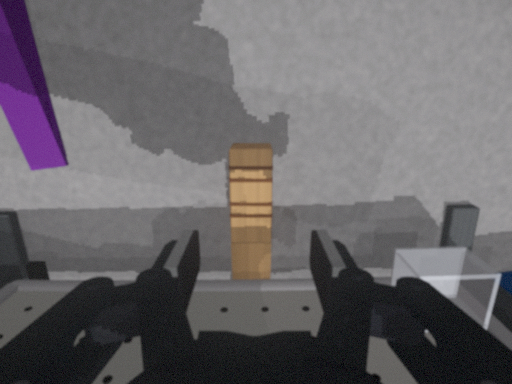

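The wrist view shows the wooden wedge (columns 230–272, end at row 150) centred between the fingers, with the basket well to the right. Grip point refined to (0.655, −0.169).

```bash
python3 -m pendant '[[0,-2,0,0],[0,-2,12,0],[0,-2,28,0],[0,-2,44,0],[0,-2,60,0],[0,-2,76,0],[0,-2,90,0],[0,-2,100,0],[0,-2,106,0],[0,-2,106,0]]'; python3 -m pendant '[[0,0,0,0],[0,0,0,0],[0,0,0,0],[0,0,0,0],[0,0,0,0],[0,0,0,0],[0,0,0,0],[0,0,0,0],[0,0,0,0],[0,0,0,0]]' 
```

```text
time_s: 3.2
tool_pos: [0.6548, -0.1676, 0.0247]
tcp_rot: [0.726, 0.688, -0.0, -0.0]
force: [-0.3, -0.1, 0.5]
opening: 0.0552
finger_force: 0.0
time_s: 4.2
tool_pos: [0.6554, -0.1677, 0.0252]
tcp_rot: [0.726, 0.688, -0.0, -0.0]
force: [-0.7, 0.4, 0.2]
opening: 0.055
finger_force: 0.0
```

```bash
python3 -m pendant '[[0,0,4,0],[0,0,9,0],[0,0,14,0],[0,0,18,0],[0,0,20,0],[0,0,20,0],[0,0,20,0],[0,0,20,0],[0,0,20,0],[0,0,20,0]]'; python3 -m pendant '[[0,0,0,0],[0,0,0,0],[0,0,0,0],[0,0,0,0],[0,0,0,0],[0,0,0,0],[0,0,0,0],[0,0,0,0],[0,0,0,0],[0,0,0,0]]' 20 70
```

```text
time_s: 5.2
tool_pos: [0.6555, -0.1677, 0.0055]
tcp_rot: [0.726, 0.688, 0.0, 0.0]
force: [-0.7, -0.5, 0.0]
opening: 0.055
finger_force: 0.0
time_s: 6.2
tool_pos: [0.6556, -0.1677, 0.0057]
tcp_rot: [0.726, 0.688, 0.0, 0.0]
force: [-0.6, 0.6, 5.9]
opening: 0.0328
finger_force: 71.8
```

```bash
python3 -m pendant '[[3,0,0,0],[7,0,0,0],[12,0,0,0],[17,0,0,0],[20,0,0,0],[20,0,0,0],[20,0,0,0],[20,0,0,0],[20,0,0,0],[20,0,0,0]]'; python3 -m pendant '[[0,0,0,0],[0,0,0,0],[0,0,0,0],[0,0,0,0],[0,0,0,0],[0,0,0,0],[0,0,0,0],[0,0,0,0],[0,0,0,0],[0,0,0,0]]'
```

```text
time_s: 7.2
tool_pos: [0.6566, -0.1512, 0.0057]
tcp_rot: [0.727, 0.687, -0.002, 0.002]
force: [-0.5, -11.5, 4.3]
opening: 0.0324
finger_force: 71.8
time_s: 8.2
tool_pos: [0.6566, -0.1512, 0.0057]
tcp_rot: [0.727, 0.687, -0.002, 0.002]
force: [-0.6, -11.2, 4.7]
opening: 0.0328
finger_force: 71.8
```

```bash
cat > wk.py <<'E'
from h import *
w=cam('wrist');hsv=cv2.cvtColor(w['pixels'],cv2.COLOR_BGR2HSV);m=cv2.inRange(hsv,(5,50,60),(22,190,255))
cs,_=cv2.findContours(m,cv2.RETR_EXTERNAL,cv2.CHAIN_APPROX_NONE)
c=max(cs,key=cv2.contourArea);a=cv2.approxPolyDP(c,3,True).reshape(-1,2)
print(a.tolist(),plane(w,a,.032).round(4)[:,:2].tolist())
E
python3 wk.py
```

```text
[[222, 179], [213, 199], [212, 232], [218, 331], [251, 337], [291, 331], [296, 200], [290, 185], [281, 178]] [[0.6445, -0.1095], [0.6402, -0.1175], [0.6384, -0.1316], [0.6362, -0.1816], [0.6511, -0.1858], [0.6697, -0.1835], [0.6729, -0.1197], [0.6707, -0.1134], [0.6673, -0.1104]]
```

```bash
python3 -m pendant '[[3,0,0,0],[7,0,0,0],[12,0,0,0],[17,0,0,0],[22,0,0,0],[24,0,0,0],[24,0,0,0],[24,0,0,0],[24,0,0,0],[24,0,0,0]]'; python3 -m pendant '[[0,0,0,0],[0,0,0,0],[0,0,0,0],[0,0,0,0],[0,0,0,0],[0,0,0,0],[0,0,0,0],[0,0,0,0],[0,0,0,0],[0,0,0,0]]'; python3 wk.py
```

```text
time_s: 9.25
tool_pos: [0.6579, -0.1274, 0.0057]
tcp_rot: [0.727, 0.687, -0.002, 0.002]
force: [-1.2, -12.1, 3.9]
opening: 0.0326
finger_force: 71.8
time_s: 10.25
tool_pos: [0.6579, -0.1274, 0.0057]
tcp_rot: [0.727, 0.687, -0.002, 0.002]
force: [-0.5, -11.5, 4.2]
opening: 0.0328
finger_force: 71.8
[[224, 178], [212, 202], [218, 331], [251, 337], [290, 331], [296, 200], [289, 183], [283, 178]] [[0.6466, -0.0853], [0.641, -0.0949], [0.6374, -0.1577], [0.6524, -0.162], [0.6705, -0.1596], [0.6742, -0.0959], [0.6716, -0.0888], [0.6693, -0.0866]]
```

The wedge follows the gripper without slipping and is now about 40 mm back. Next tugs.

```bash
for i in 1; do python3 -m pendant '[[4,0,0,0],[8,0,0,0],[12,0,0,0],[17,0,0,0],[20,0,0,0],[20,0,0,0],[20,0,0,0],[20,0,0,0],[20,0,0,0],[20,0,0,0]]'; python3 -m pendant '[[4,0,0,0],[8,0,0,0],[12,0,0,0],[17,0,0,0],[20,0,0,0],[20,0,0,0],[20,0,0,0],[20,0,0,0],[20,0,0,0],[20,0,0,0]]';  python3 -m pendant '[[4,0,0,0],[8,0,0,0],[12,0,0,0],[17,0,0,0],[20,0,0,0],[20,0,0,0],[20,0,0,0],[20,0,0,0],[20,0,0,0],[20,0,0,0]]';done
```

```text
time_s: 11.3
tool_pos: [0.659, -0.1074, 0.0057]
tcp_rot: [0.727, 0.687, -0.002, 0.002]
force: [-1.8, -11.8, 4.2]
opening: 0.0327
finger_force: 71.9
time_s: 12.3
tool_pos: [0.6602, -0.0837, 0.0057]
tcp_rot: [0.726, 0.688, 0.0, 0.0]
force: [-0.2, -1.8, 5.0]
opening: 0.033
finger_force: 72.0
time_s: 13.3
tool_pos: [0.6613, -0.0634, 0.0057]
tcp_rot: [0.726, 0.688, 0.0, 0.0]
force: [0.7, -1.5, 5.5]
opening: 0.033
finger_force: 72.0
```

```bash
python3 -m pendant '[[4,0,0,0],[8,0,0,0],[12,0,0,0],[17,0,0,0],[22,0,0,0],[27,0,0,0],[30,0,0,0],[30,0,0,0],[30,0,0,0],[30,0,0,0]]'; python3 -m pendant '[[0,0,-4,0],[0,0,-10,0],[0,0,-18,0],[0,0,-28,0],[0,0,-38,0],[0,0,-48,0],[0,0,-56,0],[0,0,-60,0],[0,0,-60,0],[0,0,-60,0]]'; python3 - <<'E'
from h import *
a=cam('side')['pixels'];b=cam('top')['pixels']
cv2.imwrite('pics/lift.png',np.hstack([cv2.resize(a[50:250,100:367],(400,300)),cv2.resize(b,(400,300))]))
o=readout.get_obs();M=R.from_quat(o['tcp_rot']).as_matrix();print(M.round(3).tolist())
print(((np.array([.440,.326,.0665])-o['tool_pos'])@M*1000).round(1))
E
python3 wk.py
```

```text
time_s: 14.3
tool_pos: [0.6628, -0.0334, 0.0057]
tcp_rot: [0.726, 0.688, 0.0, 0.0]
force: [0.3, -0.1, 4.6]
opening: 0.0324
finger_force: 72.0
time_s: 15.3
tool_pos: [0.6623, -0.0339, 0.065]
tcp_rot: [0.726, 0.688, -0.0, -0.0]
force: [0.3, -0.5, -2.1]
opening: 0.0328
finger_force: 71.3
[[0.053, 0.999, -0.001], [0.999, -0.053, 0.0], [0.0, -0.001, -1.0]]
[ 347.5 -240.9   -1.6]
[[224, 178], [213, 199], [219, 331], [254, 337], [290, 331], [296, 228], [295, 198], [285, 178]] [[0.6438, -0.0074], [0.6362, -0.02], [0.6311, -0.1165], [0.6551, -0.1229], [0.6802, -0.1191], [0.6854, -0.0415], [0.6851, -0.022], [0.6794, -0.0094]]
```

View pics/lift.png

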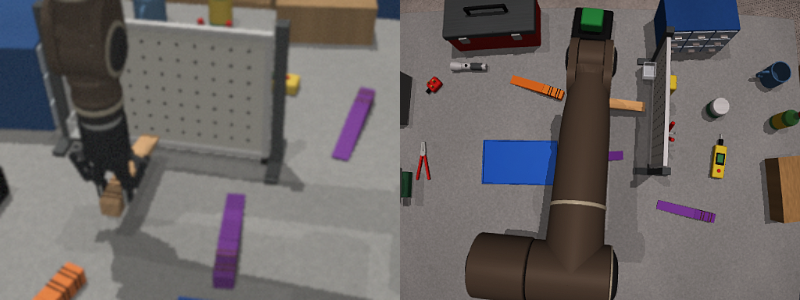

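Panel down, and the wedge is out, level and clear. Carry to the tray.

```bash
python3 -m pendant '[[8,-6,0,0],[26,-18,0,0],[52,-36,0,0],[80,-56,0,0],[110,-76,0,0],[140,-97,0,0],[170,-118,0,0],[200,-139,0,0],[224,-156,0,0],[240,-167,0,0]]';python3 -m pendant '[[12,-8,0,0],[30,-20,0,0],[50,-34,0,0],[70,-48,0,0],[86,-60,0,0],[98,-68,0,0],[104,-72,0,0],[107,-74,0,0],[107,-74,0,0],[107,-74,0,0]]'
python3 wk.py; python3 - <<'E'
from h import *
t=cam('top');cv2.imwrite('pics/over.png',t['pixels'])
o=readout.get_obs();print(o['tool_pos'],o['force'])
E
```

```text
time_s: 16.45
tool_pos: [0.5065, 0.2166, 0.0652]
tcp_rot: [0.725, 0.689, -0.0, -0.0]
force: [0.1, -0.2, -1.7]
opening: 0.033
finger_force: 71.2
time_s: 17.45
tool_pos: [0.4406, 0.325, 0.0653]
tcp_rot: [0.726, 0.688, -0.0, 0.0]
force: [-0.3, -0.1, -1.7]
opening: 0.033
finger_force: 71.2
[[224, 180], [214, 199], [214, 227], [230, 232], [214, 236], [216, 250], [224, 252], [215, 260], [219, 331], [252, 337], [290, 331], [294, 236], [280, 232], [294, 228], [294, 199], [287, 182]] [[0.4222, 0.35], [0.4152, 0.3386], [0.4135, 0.3204], [0.4231, 0.3165], [0.4129, 0.3144], [0.4133, 0.3046], [0.4182, 0.303], [0.412, 0.2976], [0.4095, 0.2418], [0.4321, 0.2354], [0.4588, 0.2391], [0.4626, 0.3116], [0.454, 0.3148], [0.4627, 0.3171], [0.4631, 0.336], [0.4591, 0.3468]]
[0.44066031 0.32492873 0.06526556] [-0.89879026  0.31118798 -1.07321702]
```

View pics/over.png

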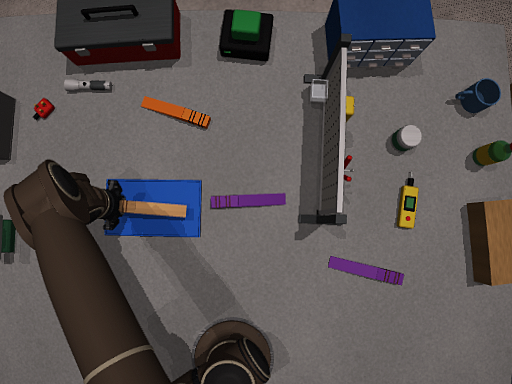

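The wedge (pixels 120–187, row 210) is over the tray and lies within it. Lower to about z 0.011 and release.

```bash
python3 -m pendant '[[0,0,6,0],[0,0,16,0],[0,0,26,0],[0,0,36,0],[0,0,44,0],[0,0,49,0],[0,0,52,0],[0,0,54,0],[0,0,54,0],[0,0,54,0]]';python3 -m pendant '[[0,0,0,0],[0,0,0,0],[0,0,0,0],[0,0,0,0],[0,0,0,0],[0,0,0,0],[0,0,0,0],[0,0,0,0],[0,0,0,0],[0,0,0,0]]'
```

```text
time_s: 18.55
tool_pos: [0.4405, 0.3256, 0.0116]
tcp_rot: [0.726, 0.688, 0.0, 0.0]
force: [-0.4, -0.6, -0.8]
opening: 0.0327
finger_force: 71.2
time_s: 19.55
tool_pos: [0.4403, 0.3255, 0.0113]
tcp_rot: [0.726, 0.688, 0.0, -0.0]
force: [0.2, 0.7, -1.7]
opening: 0.0328
finger_force: 71.2
```

```bash
python3 -m pendant '[[0,0,0.6,0],[0,0,0.6,0],[0,0,0.6,0],[0,0,0.6,0],[0,0,0.6,0],[0,0,0.6,0],[0,0,0.6,0],[0,0,0.6,0],[0,0,0.6,0],[0,0,0.6,0]]';python3 -m pendant '[[0,0,0,0],[0,0,0,0],[0,0,0,0],[0,0,0,0],[0,0,0,0],[0,0,0,0],[0,0,0,0],[0,0,0,0],[0,0,0,0],[0,0,0,0]]' 60; python3 -m pendant '[[0,0,-5,0],[0,0,-15,0],[0,0,-30,0],[0,0,-50,0],[0,0,-75,0],[0,0,-100,0],[0,0,-125,0],[0,0,-145,0],[0,0,-150,0],[0,0,-150,0]]'; python3 -m pendant '[[30,0,0,0],[60,0,0,0],[90,0,0,0],[110,0,0,0],[120,0,0,0],[120,0,0,0],[120,0,0,0],[120,0,0,0],[120,0,0,0],[120,0,0,0]]'
python3 - <<'E'
from h import *
t=cam('top');s=cam('side');cv2.imwrite('pics/end.png',np.hstack([cv2.resize(t['pixels'],(400,300)),cv2.resize(s['pixels'],(400,300))]))
hsv=cv2.cvtColor(t['pixels'],cv2.COLOR_BGR2HSV);m=cv2.inRange(hsv,(5,50,60),(22,190,255))
k=np.zeros_like(m);k[170:250,100:210]=m[170:250,100:210]
c=max(cv2.findContours(k,cv2.RETR_EXTERNAL,cv2.CHAIN_APPROX_NONE)[0],key=cv2.contourArea)
p=plane(t,cv2.boxPoints(cv2.minAreaRect(c)),.025);print(p.round(3).tolist(),p.mean(0))
E
```

```text
time_s: 20.55
tool_pos: [0.4403, 0.3255, 0.0107]
tcp_rot: [0.726, 0.688, -0.0, -0.0]
force: [-1.1, 0.3, -1.0]
opening: 0.0327
finger_force: 71.5
time_s: 21.55
tool_pos: [0.4403, 0.3254, 0.0107]
tcp_rot: [0.726, 0.688, -0.0, -0.0]
force: [0.4, 0.3, 0.1]
opening: 0.0601
finger_force: 0.0
time_s: 22.55
tool_pos: [0.4407, 0.3258, 0.1618]
tcp_rot: [0.726, 0.688, 0.001, 0.0]
force: [0.7, 0.6, -0.0]
opening: 0.0599
finger_force: 0.0
time_s: 23.55
tool_pos: [0.4468, 0.4447, 0.161]
tcp_rot: [0.726, 0.688, 0.0, 0.0]
force: [0.2, -0.1, -0.1]
opening: 0.0598
finger_force: 0.0
[[0.425, 0.362, 0.025], [0.46, 0.361, 0.025], [0.447, 0.136, 0.025], [0.414, 0.138, 0.025]] [0.43640692 0.2492163  0.025     ]
```

View pics/end.png

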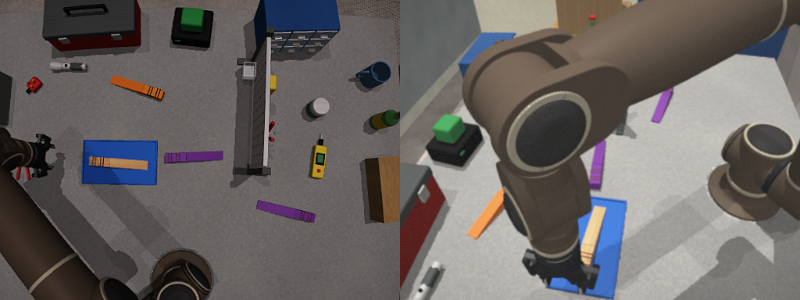

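The wedge lies flat in the tray, centred within about 4 mm. The gripper is clear and the spare is untouched.

```bash
python3 -c "from bench import env; print(env.close_job())"
```

```text
the job is handed in; nothing more can be done
None
```

I handed in the job at about 23.6 s of the 51 s limit: the panel came down, the wooden wedge was drawn out in small tugs and lies flat and released in the blue tray, and I left the orange spare alone; no verdict came back.

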